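Seat the bowl, tare the scale, add the cheese

TASK

Weigh out the red cheese: set the empty wooden bowl on the kitchen scale so that its foot drops fully home inside the ring of the loose platter, let go, press the orange tare key firmly past the middle of its travel, without ramming it against its stop, and hold it there for about half a second, and only then lay the red cheese in the bowl, without pressing tare again. The scale is delicate, so find the seat by feel and be gentle: never load the scale or its key with more than 20 N, and leave the other things on the counter where they are.

Things in the scene. Friction and masses are not known exactly. Their poses are not given: they have to be found in the camera images.
- scale: White kitchen scale fixed to the counter, 250 (x) by 180 (y) by 30 mm high; its -x end carries the tare key. Origin: centre of its underside, z up. On top lies a round steel platter, 132 mm across, upper face 38 mm above the counter, with a raised dark locating ring: inner diameter 72 mm, outer 88 mm, ring top 44 mm above the counter.
- platter_home (a point): Middle of the platter's play: 35 mm along the scale's +x, 38 mm above the counter (platter's upper face); axes as the scale's. The platter fits loosely: the ring's true centre, not reported, lies up to 20 mm from here to either side along the scale's y (none along x). It shifts only if pushed sideways with over about 7 N; stops at 20 mm either way.
- tare_top (a point): Centre of the top of the orange tare key, a 26 mm round spring key, 95 mm from the scale's origin along -x and 20 mm along -y. Pressed straight down.
- tare (a joint): Travel of the tare key in m: 0 released, 0.006 at its solid stop. A spring key: it starts to give at about 2 N, takes 4.6 N at 0.003, beyond which tare registers, and 7 N at 0.006; 5 to 6 N is a good press. Springs back when let go.
- bowl: Empty round wooden bowl, about 260 g, loose on the counter. Origin: centre of the foot's underside, z up. Foot: disc 67 mm across, 10 mm high (2.5 mm to spare all round in the ring). Body: outer diameter 136 mm at the rim. Inner floor 18 mm above the origin. Seated home, its origin is 38 mm above the counter; resting wrongly on the ring, 44 mm or askew.
- bowl_rim (a point): Centre of the bowl's mouth, level with the flat rim, 65 mm above the bowl's origin. The wall is vertical and 8 mm thick from 34 mm up to 65 mm above the bowl's origin, its middle at radius 64 mm (inner diameter 120 mm); below that it tapers in to the foot. It can be pinched anywhere round the rim.
- red_cheese: Small red wax-coated cheese, upright cylinder 44 mm across, 36 mm high, 60 g. Origin: centre of its underside.
- green_cheese: Green wax-coated cheese of the same size, 44 by 36 mm; not wanted. Origin: centre of its underside.
- timer: Round white plastic timer with an orange-pointed dial, 60 mm across, 33 mm high. Origin: centre of its underside.
- jug: White ceramic jug, 108 mm across, 165 mm high, handle reaching 94 mm out along its +y. Origin: centre of its underside.
- canister: Glass canister with a steel clip latch, 98 mm across, 137 mm high. Origin: centre of its underside.
- mill: Dark wooden pepper mill, 54 mm across, 163 mm high. Origin: centre of its underside.
- ramekin: Small terracotta ramekin, 72 mm across, 42 mm high; not the bowl. Origin: centre of its underside.
Not all that is in view belongs to the job. There is more than one size of the red_cheese; the one meant has the size given above.

How it is judged (in metres and radians):
On the way, in this order (a step that is already met when the one before it is completed fails the run):
1. the empty bowl is seated level in the platter's ring and let go, with the tare key up (z of bowl in the frame of scale between 0.035 and 0.0405 m and angle between bowl's own z axis and vertical below 0.04 rad and horizontal distance between bowl and platter_home below 0.03 m and contact force between the fingers and bowl below 0.05 N and value of joint tare below 0.001 m and horizontal distance between red_cheese and bowl above 0.09 m), for 0.3 s.
2. the tare key is pressed past half its travel and held, with the empty bowl seated and untouched (z of bowl in the frame of scale between 0.035 and 0.0405 m and angle between bowl's own z axis and vertical below 0.04 rad and horizontal distance between bowl and platter_home below 0.03 m and contact force between the fingers and bowl below 0.05 N and value of joint tare above 0.003 m and horizontal distance between red_cheese and bowl above 0.09 m), for 0.3 s.
At the end, for the whole second after the job is handed in: The bowl is home in the ring (origin 35 to 40.5 mm above the scale's, within 30 mm of platter_home in plan, tilt under 0.04 rad), the red cheese lies still in it (within 45 mm of its axis, origin 12 to 45 mm above the bowl's), the tare key is up (under 1 mm) and nothing is held (z of bowl in the frame of scale between 0.035 and 0.0405 m and angle between bowl's own z axis and vertical below 0.04 rad and horizontal distance between bowl and platter_home below 0.03 m and contact force between the fingers and bowl below 0.05 N and value of joint tare below 0.001 m and horizontal distance between red_cheese and bowl below 0.045 m and z of red_cheese in the frame of bowl between 0.012 and 0.045 m and contact force between the fingers and red_cheese below 0.05 N and linear speed of each of bowl, red_cheese below 0.02 m/s); the robot touches nothing.
It fails at once if the scale, its platter or its key is loaded with more than 20 N (contact force between scale and anything else above 20 N).
It fails at once if the tare key is pressed once the red cheese is in or over the bowl (value of joint tare above 0.002 m and horizontal distance between red_cheese and bowl below 0.06 m).
It fails at once if a bystander (green cheese, timer, jug, canister, mill, ramekin) is moved more than 30 mm (distance of any of green_cheese, timer, jug, canister, mill, ramekin from where it was at the start of the episode above 0.03 m).
It also fails if it takes over 72 s, if anything falls off the work surface, if the arm or the gripper's body presses on something with over 40 N, if the wrist force passes 120 N, or if a joint passes its speed limit or range.

ROBOT

A 6-joint arm with a two-finger parallel gripper is mounted at the origin on the work surface. World frame = base frame: x ahead of the robot, y to its left, z up, the work surface at z = 0. Lengths are in m, angles in degrees, forces in N, time in s.
With the tool pointing down it reaches from about 0.4 to 0.825 m from the base axis. Payload 7 kg.
Tool frame: the origin (TCP) lies between the finger pads; the fingertips stand 14 mm ahead of it and the grasp point (between the pads) lies 5 mm behind it; z points along the fingers, y is the line along which they close (so a half turn about z gives the same grasp; the last joint's range is limited). The gripper opens to 88 mm and grips with 3 to 60 N. Pads are 19 mm wide; open, the fingers measure 130 mm over their backs; the gripper's body (78 mm by 193 mm) begins 47 mm behind the grasp point.
Start: joints at [-60.384, 20.546, 0.682, 0, -70.136, -16.507], TCP at [0.153, -0.657, 0.241] pointing down, gripper open.
Joint ranges: [-176.03, 176.03], [-82.01, 121.73], [-58.28, 71.71], [-173.87, 95.51], [-174.79, -0.11], [-173.66, 173.66]. Speed limits (degrees/s): [136.94, 136.94, 172.46, 180, 180, 180].

INTERFACE

Orientations are given as [roll, pitch, yaw] about the fixed x, y, z axes, in that order (R = Rz(yaw) Ry(pitch) Rx(roll)).
In Python, from plant import status, cams, job gives the robot as it stands. The module is installed in compiled form; this text tells all that it offers.
- The arm moves only by the tool step_arm, never from a script. Its arguments are lists of equal length, an entry for each row: "xyz": the shift along the tool's x, y, z each as a share of 20 cm, from -1 to 1, a list of three; "yaw": the turn about the tool's z as a share of 360 degrees, from -1 to 1; "claw": the closure, from -1 (fully open) to 1 (shut). A call has 1 to 20 rows; each row is the pose to reach, as a shift and turn from the pose commanded when the call began, along the tool's axes at that moment, turning the shorter way round; what a row does not reach only later rows make up. A row lasts 1/12 s, in which the tool goes at most 41.7 mm and 7.16 degrees, less where a joint would pass 70% of its speed; a pose out of reach is approached as far as the arm can. A call with a number of a shift or a turn outside -1 to 1 is refused whole. A call with a gripper value outside its range is refused whole. The fingers move at their own pace and stop on an object; "grip_force" is the grip in N (left out, the last holds). Time passes only in rows, so rows that repeat a pose let the fingers close. It gives the time, the measured TCP pose, the force, the opening and the grip force at its end, in the units of the state.
- status.get_state(): the state, without advancing time (a new reading comes with each control period).
- cams.capture(name): name is "scene" or "top"; returns (picture, depth): 400x640x3 uint8, blue, green, red; 400x640 float32, m along the optical axis (not along the pixel's ray), 0 where there is no reading.
- cams.calibration(name): a dict with "mtx" (3x3 intrinsics, pixels), "camera_from_world" (4x4, takes a point from world to camera coordinates). Camera axes: x right, y down, z forward; pixel columns grow to the right and rows downward; lengths in m; the calibration is good to about 2 mm. A picture is of the moment at which its call begins. calibration takes no time and is no camera call.
- job.close_job(): hands the job in; it is judged then, once.
The state is a dict: "time_s": time; "joints": joint angles; "qd": joint speeds; "joint_torque": joint torques, N m; "tcp_pos": TCP position; "eef_rot": TCP orientation; "contact_force": force on the tool from outside, world axes, zero at the start; "moment": the same for the moment, N m; "gripper_width": finger opening in m; "gripper_force": force on a finger pad.
Only numpy, scipy, OpenCV 4.12 (cv2) and the standard library are available. Lean on these libraries where they do the work, as an engineer would, in place of code of your own. Each camera call takes 0.05 s, during which the arm holds its last target. There are 200 camera calls.

## Working session

There is one attempt and no reset: what is moved stays moved. The work goes in short steps, Python scripts to look and compute and a tool call to move; the robot and the scene stay as the last step left them, time stands still between calls to the robot, and variables do not carry over. Pictures are saved under pics/ and viewed, at most 10 in all, crops included, and the job is handed in when it is done.

Besides the shell and the picture viewer there is one more tool, called after "Emit:" as a command line: name --pt "numbers of a row" for each row, then --argument value for the rest. step_arm: Moves the arm, as the interface text tells. Shift numbers are shares of 20 cm and turn numbers shares of 360 degrees, none past 1 either way. Its arguments: {"type":"object","properties":{"xyz":{"type":"array"},"yaw":{"type":"array"},"claw":{"type":"array"},"grip_force":{"type":"number"}},"required":["xyz","yaw","claw"]}

```bash
mkdir -p pics; cat > h.py <<'E'
import numpy as np, cv2
from plant import status, cams, job
def cloud(n):
    im,d=cams.capture(n); c=cams.calibration(n); K=np.array(c["mtx"]); T=np.linalg.inv(np.array(c["camera_from_world"]))
    v,u=np.indices(d.shape); P=np.stack([(u-K[0,2])/K[0,0]*d,(v-K[1,2])/K[1,1]*d,d],-1)
    W=P@T[:3,:3].T+T[:3,3]; W[d==0]=np.nan
    return im,W
E
python3 - <<'E'
from h import *
for n in("scene","top"):
    im,W=cloud(n); cv2.imwrite(f"pics/{n}0.png",im); np.savez(n+"0.npz",im=im,W=W)
print(status.get_state())
E
```

```text
{'time_s': 0.1, 'joints': array([-6.03838577e+01,  2.05886025e+01,  6.41865825e-01, -1.84294090e-02,
       -7.01371839e+01, -1.65057890e+01]), 'qd': array([-0.09303678, -0.09234554,  0.09837012,  0.00500739,  0.05758474,
       -0.00999141]), 'joint_torque': array([-2.87544397e-03, -5.84161735e+01,  2.93750525e+01,  7.01558679e+00,
        1.01311225e-02, -6.97946643e-05]), 'tcp_pos': array([ 0.1529886 , -0.65702152,  0.23972144]), 'eef_rot': array([ 1.79914615e+02, -7.23319093e-03, -1.66895916e+02]), 'contact_force': array([ 0.4198077 , -0.41116488, -0.08416463]), 'moment': array([0.0100168 , 0.01677677, 0.0001148 ]), 'gripper_force': 0.0, 'gripper_width': 0.0877896642910526}
```

View pics/top0.png

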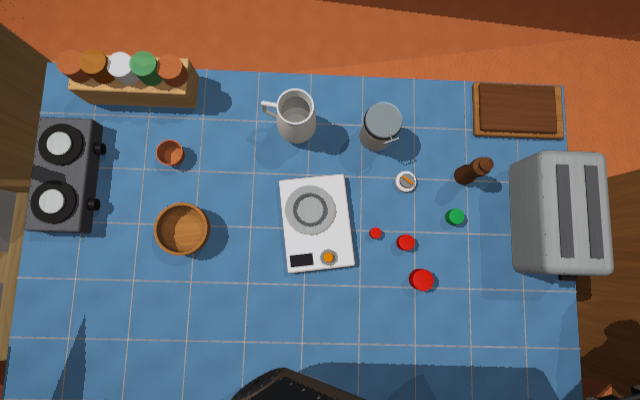

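View pics/scene0.png

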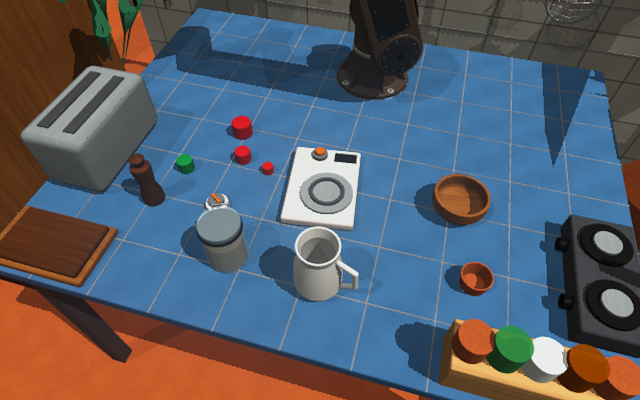

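Top view: the bowl is at (182,229), with the ramekin at (170,153) as its look-alike. The scale is at (317,223), its ring at (310,210) and the tare key at (328,257). There are three red cheeses, at (375,233), (405,242) and (421,280), and a green one at (456,217). I'll measure their sizes and choose from those.

```bash
python3 - <<'E'
from h import *
Z=np.load("top0.npz"); im,W=Z["im"],Z["W"]; hsv=cv2.cvtColor(im,cv2.COLOR_BGR2HSV)
def rep(name,m):
    P=W[m&np.isfinite(W[...,2])]; P=P[P[:,2]>.004]; zt=np.percentile(P[:,2],95); T=P[P[:,2]>zt-.006]
    (c,r)=cv2.minEnclosingCircle(T[:,:2].astype(np.float32))
    print(name,len(T),"top",zt.round(4),"mean",T[:,:2].mean(0).round(4),"circ",np.round(c,4),"d",round(2*r,4))
def win(u,v,r):
    m=np.zeros(im.shape[:2],bool); m[v-r:v+r,u-r:u+r]=1; return m
red=((hsv[...,0]<6)|(hsv[...,0]>174))&(hsv[...,1]>180)&(hsv[...,2]>90)
for u,v in((375,233),(405,242),(421,280)): rep(("red",u),red&win(u,v,16))
rep("green",win(456,217,14)); rep("bowl",win(182,229,36)); rep("ramekin",win(170,153,18))
rep("timer",win(405,181,14)); rep("mill",win(480,166,20)); rep("canister",win(382,125,28));rep("jug",win(292,115,35))
org=(hsv[...,0]>8)&(hsv[...,0]<25)&(hsv[...,1]>180)&win(328,257,10); rep("tare",org)
zz=W[...,2]; m=win(317,223,55)&(zz>.022)&(zz<.036)
print("scale rect",cv2.minAreaRect(W[m][:,:2].astype(np.float32)))
m=win(310,210,30)&(zz>.0355)&(zz<.06); print("platter",cv2.minEnclosingCircle(W[m][:,:2].astype(np.float32)))
m=win(310,210,30)&(zz>.0415)&(zz<.06); print("ring",m.sum(),cv2.minEnclosingCircle(W[m][:,:2].astype(np.float32)))
g=win(310,210,30)&(hsv[...,2]<120)&(zz>.03);print("dark",g.sum(),cv2.minEnclosingCircle(W[g][:,:2].astype(np.float32)),W[g].mean(0))
cv2.imwrite("pics/crop1.png",cv2.resize(im[170:300,270:470],None,fx=4,fy=4,interpolation=cv2.INTER_CUBIC)[:520,:800])
E
```

```text
('red', 375) 75 top 0.0301 mean [ 0.4921 -0.1872] circ [ 0.492  -0.1868] d 0.0294
('red', 405) 176 top 0.0398 mean [ 0.4689 -0.2687] circ [ 0.4691 -0.269 ] d 0.0415
('red', 421) 312 top 0.0507 mean [ 0.3712 -0.3087] circ [ 0.3717 -0.3084] d 0.0545
green 187 top 0.0391 mean [ 0.5418 -0.4048] circ [ 0.5417 -0.4056] d 0.0435
bowl 534 top 0.0669 mean [0.4841 0.3181] circ [0.485  0.3181] d 0.1377
ramekin 148 top 0.0442 mean [0.6885 0.3736] circ [0.6878 0.3709] d 0.0719
timer 134 top 0.0334 mean [ 0.6366 -0.2715] circ [ 0.6374 -0.2721] d 0.0397
mill 120 top 0.158 mean [ 0.6603 -0.4369] circ [ 0.6612 -0.438 ] d 0.0337
canister 1001 top 0.1402 mean [ 0.7678 -0.1863] circ [ 0.7629 -0.1886] d 0.1043
jug 270 top 0.1658 mean [0.7871 0.0354] circ [0.7832 0.0353] d 0.0918
tare 64 top 0.056 mean [ 0.4239 -0.0606] circ [ 0.4237 -0.0603] d 0.0232
scale rect ((0.5183043479919434, -0.054377540946006775), (0.2501111328601837, 0.23474781215190887), 8.080610275268555)
platter ((0.5493414998054504, 0.003181740175932646), 0.09522125124931335)
ring 412 ((0.5454283356666565, -0.009593642316758633), 0.06528135389089584)
dark 345 ((0.5472587943077087, -0.009916944429278374), 0.046271245926618576) [ 0.54762498 -0.00925918  0.04343373]
```

View pics/crop1.png

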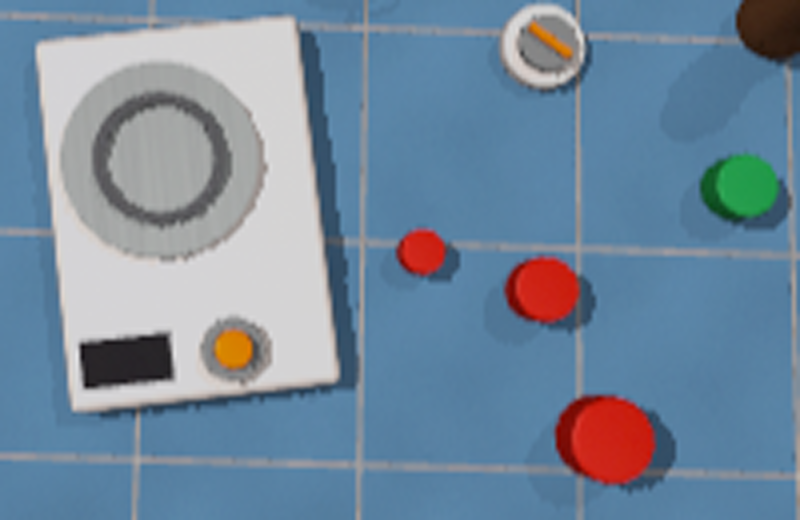

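The middle red, top view (405,242), measures about 42–44 mm across and 37–40 mm high, so it is the one meant. The small one (~30 mm) and the large one (~55 mm) are decoys. The crop shows the middle red at crop pixel (543,290), the ring at (162,158) and the key at (234,349).

I'll start by swinging toward the bowl.

Emit:
step_arm --pt "-1 1 0" --pt "-1 1 0" --pt "-1 1 0" --pt "-1 1 0" --pt "-1 1 0" --pt "-1 1 0" --pt "-1 1 0" --pt "-1 1 0" --pt "-1 1 0" --pt "-1 1 0" --pt "-1 1 0" --pt "-1 1 0" --yaw '[-0.2136,-0.2136,-0.2136,-0.2136,-0.2136,-0.2136,-0.2136,-0.2136,-0.2136,-0.2136,-0.2136,-0.2136]' --claw '[-1,-1,-1,-1,-1,-1,-1,-1,-1,-1,-1,-1]'

```text
time_s: 1.1
tcp_pos: [0.3025, -0.4169, 0.2404]
eef_rot: [180.0, 0.0, -89.7]
contact_force: [-0.8, -0.4, -0.0]
gripper_width: 0.0876
gripper_force: 0.0
```

```bash
cat > m.py <<'E'
from h import *
# metric centre of the flat faces from both cameras, by pixel ellipse ray-cast onto the known height
def plane(n,uv,z):
    c=cams.calibration(n); K=np.array(c["mtx"]); T=np.linalg.inv(np.array(c["camera_from_world"]))
    uv=np.atleast_2d(uv).astype(float); r=np.c_[(uv-[K[0,2],K[1,2]])/[K[0,0],K[1,1]],np.ones(len(uv))]@T[:3,:3].T
    return T[:3,3]+r*((z-T[2,3])/r[:,2])[:,None]
E
python3 - <<'E'
from m import *
from scipy.optimize import least_squares
def circ(p):
    f=least_squares(lambda q:np.hypot(*(p-q[:2]).T)-q[2],[*p.mean(0),.05],loss="soft_l1",f_scale=.002); return f.x.round(4)
for n,cr,ck,cb in(("top",(310,210),(328,257),(182,229)),("scene",(326,191),(320,153),(462,199))):
    Z=np.load(n+"0.npz"); im,W=Z["im"],Z["W"]; hsv=cv2.cvtColor(im,cv2.COLOR_BGR2HSV)
    v,u=np.indices(im.shape[:2])
    m=(hsv[...,2]<125)&(np.hypot(u-cr[0],v-cr[1])<28)&(W[...,2]>.03)&(W[...,2]<.06)
    P=plane(n,np.c_[u[m],v[m]],.044)[:,:2]; print(n,"ring",m.sum(),circ(P),P.mean(0).round(4))
    m=(hsv[...,0]>8)&(hsv[...,0]<25)&(hsv[...,1]>180)&(np.hypot(u-ck[0],v-ck[1])<12)
    zt=np.median(W[m][:,2]); print("key",m.sum(),zt.round(4),plane(n,np.c_[u[m],v[m]],zt).mean(0).round(4))
    m=(np.hypot(u-cb[0],v-cb[1])<38)&(W[...,2]>.059)&(W[...,2]<.075)
    P=W[m][:,:2]; print("bowl",m.sum(),circ(P),np.median(W[m][:,2]).round(4))
E
```

```text
top ring 358 [ 0.5472 -0.0096  0.0401] [ 0.548  -0.0093]
key 68 0.0531 [ 0.4239 -0.0604  0.0531]
bowl 558 [0.4846 0.3168 0.0636] 0.0655
scene ring 433 [ 0.551  -0.0083  0.0414] [ 0.5586 -0.0076]
key 44 0.0538 [ 0.4268 -0.0594  0.0538]
bowl 594 [0.4868 0.3178 0.0637] 0.0658
```

Emit:
step_arm --pt "-1 -1 0" --pt "-1 -1 0" --pt "-1 -1 0" --pt "-1 -1 0" --pt "-1 -1 0" --pt "-1 -1 0" --pt "-1 -1 0" --yaw '[0,0,0,0,0,0,0]' --claw '[-1,-1,-1,-1,-1,-1,-1]'

```text
time_s: 1.68
tcp_pos: [0.504, -0.215, 0.2405]
eef_rot: [-180.0, 0.0, -90.2]
contact_force: [0.6, -0.4, -0.2]
gripper_width: 0.0878
gripper_force: 0.0
```

Emit:
step_arm --pt "-1 0 0" --pt "-1 0 0" --pt "-1 0 0" --pt "-1 0 0" --pt "-1 0 0" --yaw '[0,0,0,0,0]' --claw '[-1,-1,-1,-1,-1]'

```text
time_s: 2.1
tcp_pos: [0.502, -0.0149, 0.2405]
eef_rot: [180.0, 0.0, -90.2]
contact_force: [0.1, -1.6, -1.1]
gripper_width: 0.0877
gripper_force: 0.0
```

Emit:
step_arm --pt "-1 0.2 0" --pt "-1 0.2 0" --pt "-1 0.2 0" --pt "-1 0.2 0" --pt "-1 0.2 0" --yaw '[0,0,0,0,0]' --claw '[-1,-1,-1,-1,-1]'

```text
time_s: 2.52
tcp_pos: [0.4615, 0.1848, 0.2406]
eef_rot: [-180.0, 0.0, -90.2]
contact_force: [1.1, 0.3, 0.1]
gripper_width: 0.0874
gripper_force: 0.0
```

Emit:
step_arm --pt "-0.67 0.2 0.3" --pt "-0.67 0.2 0.3" --pt "-0.67 0.2 0.3" --pt "-0.67 0.2 0.3" --pt "-0.67 0.2 0.3" --pt "-0.67 0.2 0.3" --pt "-0.67 0.2 0.3" --yaw '[0,0,0,0,0,0,0]' --claw '[-1,-1,-1,-1,-1,-1,-1]'

```text
time_s: 3.1
tcp_pos: [0.4224, 0.3165, 0.1805]
eef_rot: [180.0, -0.0, -90.1]
contact_force: [-0.0, 0.0, 0.1]
gripper_width: 0.088
gripper_force: 0.0
```

Emit:
step_arm --pt "0 0 0.65" --pt "0 0 0.65" --pt "0 0 0.65" --pt "0 0 0.65" --pt "0 0 0.65" --pt "0 0 0.65" --pt "0 0 0.65" --pt "0 0 0.65" --pt "0 0 0.65" --pt "0 0 0.65" --pt "0 0 0.65" --pt "0 0 0.65" --yaw '[0,0,0,0,0,0,0,0,0,0,0,0]' --claw '[-1,-1,-1,-1,0.4,0.7,1,1,1,1,1,1]' --grip_force 35

```text
time_s: 4.1
tcp_pos: [0.4225, 0.317, 0.051]
eef_rot: [-180.0, 0.0, -90.0]
contact_force: [-0.4, -0.3, -0.1]
gripper_width: 0.0402
gripper_force: 0.0
```

Emit:
step_arm --pt "0 0 0" --pt "0 0 0" --pt "0 0 0" --pt "0 0 0" --pt "0 0 0" --pt "0 0 0" --pt "0 0 0" --pt "0 0 0" --pt "0 0 0" --yaw '[0,0,0,0,0,0,0,0,0]' --claw '[1,1,1,1,1,1,1,1,1]'

```text
time_s: 4.85
tcp_pos: [0.4224, 0.3168, 0.0505]
eef_rot: [180.0, -0.0, -90.0]
contact_force: [1.1, 0.5, -0.6]
gripper_width: 0.0084
gripper_force: 38.2
```

Emit:
step_arm --pt "0 0 -0.1" --pt "0 0 -0.25" --pt "0 0 -0.4" --pt "0.1 0 -0.5" --pt "0.25 -0.08 -0.5" --pt "0.4 -0.16 -0.5" --pt "0.55 -0.24 -0.5" --pt "0.7 -0.3 -0.5" --pt "0.85 -0.32 -0.5" --pt "1 -0.32 -0.5" --yaw '[0,0,0,0,0,0,0,0,0,0]' --claw '[1,1,1,1,1,1,1,1,1,1]'

```text
time_s: 5.68
tcp_pos: [0.4866, 0.1151, 0.15]
eef_rot: [179.9, -0.0, -90.0]
contact_force: [0.4, -0.4, -3.8]
gripper_width: 0.0084
gripper_force: 38.3
```

Emit:
step_arm --pt "0.15 0 0" --pt "0.3 0 0" --pt "0.43 0 0" --pt "0.53 0 0" --pt "0.6 0 0" --pt "0.63 0 0.1" --pt "0.63 0 0.15" --pt "0.63 0 0.15" --pt "0.63 0 0.15" --yaw '[0,0,0,0,0,0,0,0,0]' --claw '[1,1,1,1,1,1,1,1,1]'

```text
time_s: 6.43
tcp_pos: [0.4858, -0.0096, 0.1201]
eef_rot: [179.9, -0.0, -90.0]
contact_force: [0.5, -0.2, -2.7]
gripper_width: 0.0079
gripper_force: 38.3
```

```bash
python3 - <<'E'
from m import *
from scipy.optimize import least_squares
s=status.get_state(); print(s["tcp_pos"],s["contact_force"],s["gripper_width"])
t=s["tcp_pos"]
for n in("top","scene"):
    im,W=cloud(n); cv2.imwrite(f"pics/{n}1.png",im); np.savez(n+"1.npz",im=im,W=W)
    zr=t[2]+.0155
    m=(np.hypot(W[...,0]-t[0]-.064,W[...,1]-t[1])<.078)&(abs(W[...,2]-zr)<.007)&(W[...,0]>t[0]+.03)
    P=W[m]; f=least_squares(lambda q:np.hypot(*(P[:,:2]-q[:2]).T)-.0637,[t[0]+.064,t[1]],loss="soft_l1",f_scale=.002).x
    A=np.c_[P[:,:2]-P[:,:2].mean(0),np.ones(len(P))]; print(n,len(P),"bowl",f.round(4),"slope",np.linalg.lstsq(A,P[:,2],rcond=None)[0].round(4))
E
```

```text
[ 0.48576408 -0.00956954  0.12008617] [ 0.54295632 -0.23065168 -2.74893498] 0.007873872301406624
top 16 bowl [ 0.5498 -0.0171] slope [-0.0132  0.0258  0.1339]
scene 413 bowl [ 0.5499 -0.0141] slope [-0.0146  0.0018  0.1348]
```

View pics/scene1.png

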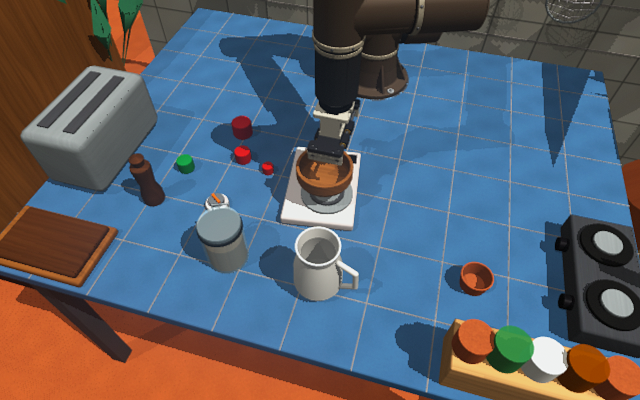

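The scene view shows the bowl held at (323,172), level over the platter at (326,195). The lateral fit is 4–5 mm away from the tool position, so I'll check it against the saved frames.

```bash
python3 - <<'E'
from m import *
for n,k,c,zc in(("scene",0,(.4868,.3178),.0658),("scene",1,(.5499,-.0096),.1355)):
    W=np.load(f"{n}{k}.npz")["W"]
    d=W[...,:2]-c; r=np.hypot(d[...,0],d[...,1]); a=np.degrees(np.arctan2(d[...,1],d[...,0]))
    m=(r<.08)&(r>.05)&(abs(W[...,2]-zc)<.0045)
    for lo in range(-120,120,20):
        q=m&(a>=lo)&(a<lo+20); R=r[q]
        if len(R): print(k,lo,len(R),np.percentile(R,[5,50,95]).round(4),np.median(W[q][:,2]).round(4))
# silhouette rows
im=np.load("scene1.npz")["im"]; cv2.imwrite("pics/crop2.png",cv2.resize(im[120:240,270:380],None,fx=5,fy=5,interpolation=cv2.INTER_CUBIC))
E
```

```text
0 -120 23 [0.0606 0.0639 0.0673] 0.0662
0 -100 23 [0.0607 0.0643 0.0673] 0.0661
0 -80 24 [0.0595 0.0631 0.0667] 0.0656
0 -60 30 [0.0586 0.0636 0.0664] 0.0662
0 -40 36 [0.0594 0.0637 0.0664] 0.0661
0 -20 36 [0.0574 0.0631 0.0669] 0.0656
0 0 34 [0.0582 0.0634 0.0664] 0.0656
0 20 33 [0.059  0.0639 0.0665] 0.0658
0 40 29 [0.0589 0.0635 0.0665] 0.0655
0 60 25 [0.0598 0.0634 0.0668] 0.0664
0 80 26 [0.0605 0.0638 0.0672] 0.0662
0 100 30 [0.0604 0.064  0.0676] 0.0662
1 -120 28 [0.0652 0.0685 0.0723] 0.1361
1 -100 27 [0.0651 0.0681 0.0714] 0.1357
1 -80 30 [0.0643 0.0683 0.0713] 0.1359
1 -60 28 [0.0628 0.0667 0.0694] 0.1355
1 -40 38 [0.0606 0.0657 0.0692] 0.1353
1 -20 36 [0.0585 0.0634 0.067 ] 0.1353
1 0 34 [0.0579 0.0625 0.0652] 0.1351
1 20 32 [0.0555 0.0615 0.0638] 0.1359
1 40 29 [0.0551 0.0604 0.0628] 0.1351
1 60 26 [0.0552 0.0589 0.0624] 0.1364
1 80 24 [0.0554 0.0587 0.0623] 0.1367
1 100 25 [0.0559 0.0604 0.0634] 0.1351
```

View pics/crop2.png

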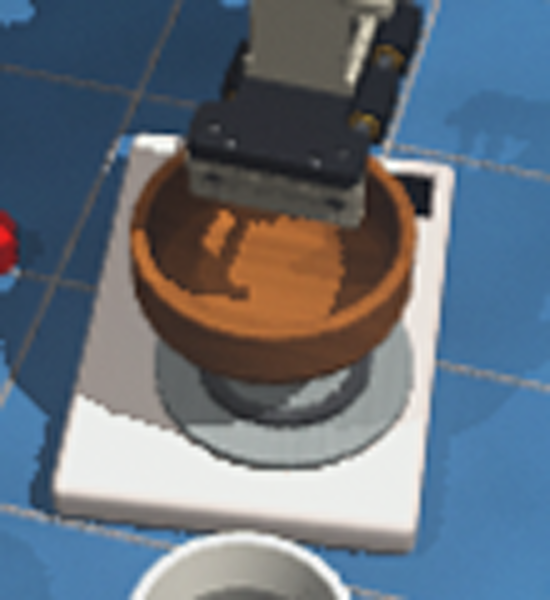

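The bowl's true centre is (0.550, -0.0143), and the ring is at about (0.550, -0.0086). I'll shift it +5.7 mm in y and go down to just above the ring.

Emit:
step_arm --pt "-0.028 0 0" --pt "-0.028 0 0.02" --pt "-0.028 0 0.04" --pt "-0.028 0 0.06" --pt "-0.028 0 0.08" --pt "-0.028 0 0.1" --pt "-0.028 0 0.11" --pt "-0.028 0 0.11" --pt "-0.028 0 0.11" --yaw '[0,0,0,0,0,0,0,0,0]' --claw '[1,1,1,1,1,1,1,1,1]'

```text
time_s: 7.28
tcp_pos: [0.4864, -0.0037, 0.0984]
eef_rot: [180.0, -0.0, -90.0]
contact_force: [-1.0, 0.3, -2.3]
gripper_width: 0.0084
gripper_force: 38.3
```

Emit:
step_arm --pt "0 0 0.005" --pt "0 0 0.01" --pt "0 0 0.015" --pt "0 0 0.015" --yaw '[0,0,0,0]' --claw '[1,1,1,1]'

```text
time_s: 7.62
tcp_pos: [0.4864, -0.0037, 0.0954]
eef_rot: [180.0, -0.0, -90.0]
contact_force: [0.1, 0.5, -2.2]
gripper_width: 0.0084
gripper_force: 38.3
```

Emit:
step_arm --pt "0 0 0.003" --pt "0 0 0.006" --pt "0 0 0.009" --pt "0 0 0.009" --yaw '[0,0,0,0]' --claw '[1,1,1,1]'

```text
time_s: 7.95
tcp_pos: [0.4864, -0.0036, 0.0937]
eef_rot: [180.0, -0.0, -90.0]
contact_force: [0.6, -0.0, -2.4]
gripper_width: 0.008
gripper_force: 38.3
```

Emit:
step_arm --pt "0 0 0.0025" --pt "0 0 0.005" --pt "0 0 0.0075" --pt "0 0 0.0075" --yaw '[0,0,0,0]' --claw '[1,1,1,1]'

```text
time_s: 8.28
tcp_pos: [0.4864, -0.0036, 0.0921]
eef_rot: [180.0, -0.0, -90.0]
contact_force: [0.0, 0.1, -1.9]
gripper_width: 0.0081
gripper_force: 38.3
```

Emit:
step_arm --pt "0 0 0.0025" --pt "0 0 0.005" --pt "0 0 0.005" --yaw '[0,0,0]' --claw '[1,1,1]'

```text
time_s: 8.53
tcp_pos: [0.4864, -0.0036, 0.0912]
eef_rot: [180.0, -0.0, -90.0]
contact_force: [-0.1, 0.3, -2.3]
gripper_width: 0.0083
gripper_force: 38.3
```

Emit:
step_arm --pt "0 0 0.0025" --pt "0 0 0.005" --pt "0 0 0.005" --yaw '[0,0,0]' --claw '[1,1,1]'

```text
time_s: 8.78
tcp_pos: [0.4864, -0.0036, 0.0902]
eef_rot: [180.0, -0.0, -90.0]
contact_force: [0.2, 0.5, -2.5]
gripper_width: 0.0083
gripper_force: 38.3
```

It is below ring height with no contact, so the foot is inside the ring. Next I'll feel for the platter.

Emit:
step_arm --pt "0 0 0.0025" --pt "0 0 0.005" --pt "0 0 0.005" --yaw '[0,0,0]' --claw '[1,1,1]'

```text
time_s: 9.03
tcp_pos: [0.4864, -0.0036, 0.0892]
eef_rot: [180.0, -0.0, -90.0]
contact_force: [0.2, -0.5, -2.6]
gripper_width: 0.0081
gripper_force: 38.3
```

Emit:
step_arm --pt "0 0 0.002" --pt "0 0 0.004" --pt "0 0 0.004" --yaw '[0,0,0]' --claw '[1,1,1]'

```text
time_s: 9.28
tcp_pos: [0.4865, -0.0036, 0.0885]
eef_rot: [-180.0, -0.0, -90.0]
contact_force: [-1.1, 0.8, -1.0]
gripper_width: 0.008
gripper_force: 38.3
```

Contact at the expected seat height. I'll release now.

Emit:
step_arm --pt "0 0 0.002" --pt "0 0 0.002" --pt "0 0 0.002" --pt "0 0 0.002" --pt "0 0 0.002" --pt "0 0 0.002" --pt "0 0 0.002" --pt "0 0 0.002" --yaw '[0,0,0,0,0,0,0,0]' --claw '[1,0.3,0.3,0.3,0.3,0.3,0.3,0.3]' --grip_force 10

```text
time_s: 9.95
tcp_pos: [0.4865, -0.0036, 0.0881]
eef_rot: [-180.0, -0.0, -90.0]
contact_force: [-0.6, 0.3, -0.5]
gripper_width: 0.0305
gripper_force: 0.0
```

Emit:
step_arm --pt "0 0 -0.05" --pt "0 0 -0.15" --pt "0 0 -0.3" --pt "0 0.1 -0.4" --pt "0 0.3 -0.45" --pt "0 0.4 -0.45" --yaw '[0,0,0,0,0,0]' --claw '[0.3,0.3,0.3,0.3,0.6,1]'

```text
time_s: 10.45
tcp_pos: [0.4048, -0.0039, 0.1797]
eef_rot: [-179.9, 0.1, -90.1]
contact_force: [-0.5, -0.7, -1.4]
gripper_width: 0.0222
gripper_force: 0.0
```

```bash
python3 - <<'E'
from m import *
from scipy.optimize import least_squares
s=status.get_state(); print(s["tcp_pos"],s["contact_force"],s["gripper_width"])
for n in("top","scene"):
    im,W=cloud(n); cv2.imwrite(f"pics/{n}2.png",im)
    m=(np.hypot(W[...,0]-.55,W[...,1]+.009)<.08)&(abs(W[...,2]-.1035)<.008); P=W[m]
    if len(P)<30: print(n,len(P)); continue
    f=least_squares(lambda q:np.hypot(*(P[:,:2]-q[:2]).T)-.0637,[.55,-.009],loss="soft_l1",f_scale=.002).x
    e=abs(np.hypot(*(P[:,:2]-f).T)-.064)<.004; P=P[e]
    A=np.c_[P[:,:2]-f,np.ones(len(P))]; print(n,len(P),"bowl",f.round(4),"slope,z",np.linalg.lstsq(A,P[:,2],rcond=None)[0].round(4),np.median(P[:,2]))
E
```

```text
[ 0.40483303 -0.00385419  0.17967812] [-0.53326204 -0.72537765 -1.44209429] 0.02216662399378658
top 369 bowl [ 0.5468 -0.0095] slope,z [-0.0033  0.001   0.1036] 0.1035952939170719
scene 548 bowl [ 0.5498 -0.0085] slope,z [-0.0005 -0.0036  0.1024] 0.10324267279811639
```

The bowl is home and level, with its rim at 103 mm. Next is the tare key at (0.425, -0.060), top at about 53 mm, with the fingers shut.

Emit:
step_arm --pt "0.1 -0.05 0" --pt "0.28 -0.1 0" --pt "0.28 -0.1 0.1" --pt "0.28 -0.1 0.25" --pt "0.28 -0.1 0.4" --pt "0.28 -0.1 0.5" --pt "0.28 -0.1 0.52" --pt "0.28 -0.1 0.52" --pt "0.28 -0.1 0.52" --yaw '[0,0,0,0,0,0,0,0,0]' --claw '[1,1,1,1,1,1,1,1,1]'

```text
time_s: 11.3
tcp_pos: [0.4273, -0.0595, 0.0747]
eef_rot: [-180.0, -0.0, -90.0]
contact_force: [0.2, 0.2, 0.7]
gripper_width: 0.0003
gripper_force: 0.0
```

Emit:
step_arm --pt "0 0 0.01" --pt "0 0 0.02" --pt "0 0 0.025" --pt "0 0 0.025" --yaw '[0,0,0,0]' --claw '[1,1,1,1]'

```text
time_s: 11.63
tcp_pos: [0.4267, -0.0595, 0.0695]
eef_rot: [-179.9, 0.0, -90.0]
contact_force: [0.4, -0.4, 0.7]
gripper_width: 0.0006
gripper_force: 0.0
```

Emit:
step_arm --pt "0 0 0.005" --pt "0 0 0.01" --pt "0 0 0.015" --pt "0 0 0.015" --yaw '[0,0,0,0]' --claw '[1,1,1,1]'

```text
time_s: 11.97
tcp_pos: [0.4266, -0.0596, 0.0661]
eef_rot: [-180.0, -0.0, -90.0]
contact_force: [0.1, 0.9, 1.7]
gripper_width: 0.0006
gripper_force: 1.1
```

Emit:
step_arm --pt "0 0 0.003" --pt "0 0 0.005" --pt "0 0 0.005" --yaw '[0,0,0]' --claw '[1,1,1]'

```text
time_s: 12.22
tcp_pos: [0.4266, -0.0596, 0.0651]
eef_rot: [-180.0, 0.0, -90.0]
contact_force: [-0.5, 0.6, 2.7]
gripper_width: 0.0003
gripper_force: 1.4
```

Emit:
step_arm --pt "0 0 0.005" --pt "0 0 0.01" --pt "0 0 0.013" --pt "0 0 0.013" --yaw '[0,0,0,0]' --claw '[1,1,1,1]'

```text
time_s: 12.55
tcp_pos: [0.4266, -0.0596, 0.0624]
eef_rot: [-180.0, -0.0, -90.0]
contact_force: [-1.8, 1.4, 5.7]
gripper_width: 0.0005
gripper_force: 2.5
```

Emit:
step_arm --pt "0 0 0.003" --pt "0 0 0.003" --pt "0 0 0.003" --yaw '[0,0,0]' --claw '[1,1,1]'

```text
time_s: 12.8
tcp_pos: [0.4266, -0.0596, 0.062]
eef_rot: [-180.0, 0.0, -90.0]
contact_force: [-2.1, 1.4, 5.6]
gripper_width: 0.0005
gripper_force: 2.7
```

Emit:
step_arm --pt "0 0 0.001" --pt "0 0 0.001" --pt "0 0 0.001" --pt "0 0 0.001" --pt "0 0 0.001" --pt "0 0 0.001" --pt "0 0 0.001" --yaw '[0,0,0,0,0,0,0]' --claw '[1,1,1,1,1,1,1]'

```text
time_s: 13.38
tcp_pos: [0.4266, -0.0596, 0.0618]
eef_rot: [-180.0, 0.0, -90.0]
contact_force: [-0.5, 0.1, 4.5]
gripper_width: 0.0006
gripper_force: 2.8
```

Emit:
step_arm --pt "0 0 -0.02" --pt "0 0 -0.08" --pt "0 0 -0.2" --pt "0.1 0 -0.4" --pt "0.3 0 -0.5" --pt "0.5 -0.05 -0.5" --pt "0.7 -0.1 -0.5" --pt "0.9 -0.2 -0.5" --pt "1 -0.22 -0.5" --pt "1 -0.22 -0.5" --yaw '[0,0,0,0,0,0,0,0,0,0]' --claw '[1,1,1,1,0,-1,-1,-1,-1,-1]'

```text
time_s: 14.22
tcp_pos: [0.4713, -0.2636, 0.161]
eef_rot: [179.9, -0.0, -90.2]
contact_force: [0.2, -0.1, 0.9]
gripper_width: 0.035
gripper_force: 0.0
```

```bash
python3 - <<'E'
from m import *
s=status.get_state(); print(s["tcp_pos"],s["contact_force"])
for n,c in(("top",(405,242)),("scene",(243,155))):
    im,W=cloud(n); h=cv2.cvtColor(im,cv2.COLOR_BGR2HSV)
    red=((h[...,0]<6)|(h[...,0]>174))&(h[...,1]>150)&(h[...,2]>60)&(np.hypot(W[...,0]-.469,W[...,1]+.269)<.04)&(W[...,2]>.031)
    P=W[red]; print(n,len(P),cv2.minEnclosingCircle(P[:,:2].astype(np.float32)) if len(P) else 0)
    k=(h[...,0]>8)&(h[...,0]<25)&(h[...,1]>180)&(np.hypot(W[...,0]-.425,W[...,1]+.06)<.03); print("key z",np.median(W[k][:,2]))
    b=(abs(np.hypot(W[...,0]-.549,W[...,1]+.009)-.064)<.004)&(abs(W[...,2]-.104)<.008); print("rim",b.sum(),np.median(W[b][:,2]))
E
```

```text
[ 0.47133824 -0.26363081  0.16098506] [ 0.16278862 -0.13588212  0.88772615]
top 6 ((0.45146411657333374, -0.26188284158706665), 0.007138545159250498)
key z nan
rim 200 0.10356923310743987
scene 154 ((0.4722340703010559, -0.26740139722824097), 0.02258327789604664)
key z 0.052758329815558
rim 548 0.10347471088054905
  return _methods._mean(a, axis=axis, dtype=dtype,
  ret = ret.dtype.type(ret / rcount)
```

The cheese is at about (0.470, -0.268). The last wrist reading of 4.5 N leaves the press uncertain. Pressing again is still allowed with no cheese in, so I'll repeat it and average the force this time.

Emit:
step_arm --pt "-0.2 0.03 0" --pt "-0.4 0.1 0" --pt "-0.6 0.15 0" --pt "-0.8 0.2 0" --pt "-0.95 0.22 0" --pt "-1 0.22 0.1" --pt "-1 0.22 0.25" --pt "-1 0.22 0.4" --pt "-1 0.22 0.44" --pt "-1 0.22 0.44" --pt "-1 0.22 0.44" --yaw '[0,0,0,0,0,0,0,0,0,0,0]' --claw '[1,1,1,1,1,1,1,1,1,1,1]'

```text
time_s: 15.23
tcp_pos: [0.4265, -0.0594, 0.0743]
eef_rot: [180.0, -0.0, -89.9]
contact_force: [0.4, 0.1, 0.2]
gripper_width: 0.0004
gripper_force: 0.0
```

```bash
cat > f.py <<'E'
from h import *
F=[]
for i in range(10):
    cams.capture("top"); s=status.get_state(); F.append(np.r_[s["contact_force"],s["tcp_pos"][2],s["gripper_width"],s["gripper_force"]])
print(np.mean(F,0).round(4),np.std(F,0).round(2),s["tcp_pos"],s["time_s"])
E
python3 f.py
```

```text
[ 0.0396 -0.0126  0.2287  0.0746  0.0004  0.    ] [0.35 0.41 0.41 0.   0.   0.  ] [ 0.42660384 -0.05970309  0.0739582 ] 15.7333
```

Emit:
step_arm --pt "0 0 0.015" --pt "0 0 0.03" --pt "0 0 0.037" --pt "0 0 0.044" --pt "0 0 0.05" --pt "0 0 0.056" --pt "0 0 0.061" --pt "0 0 0.061" --yaw '[0,0,0,0,0,0,0,0]' --claw '[1,1,1,1,1,1,1,1]'

```text
time_s: 16.4
tcp_pos: [0.4263, -0.0597, 0.0614]
eef_rot: [180.0, -0.0, -90.0]
contact_force: [-2.1, 0.7, 6.6]
gripper_width: 0.0005
gripper_force: 2.9
```

```bash
python3 f.py
```

```text
[-2.1113e+00  5.3080e-01  5.8069e+00  6.1500e-02  6.0000e-04  2.8732e+00] [0.39 0.33 0.67 0.   0.   0.01] [ 0.42634088 -0.05968041  0.06156599] 16.9
```

The mean is 5.6 N net, held for over 0.5 s, so the tare has registered. Next is the red cheese.

Emit:
step_arm --pt "0 0 -0.02" --pt "0 0 -0.08" --pt "0 0 -0.2" --pt "0.1 0 -0.4" --pt "0.3 0 -0.4" --pt "0.5 -0.05 -0.4" --pt "0.7 -0.1 -0.4" --pt "0.9 -0.2 -0.4" --pt "1 -0.22 -0.4" --pt "1 -0.22 -0.4" --yaw '[0,0,0,0,0,0,0,0,0,0]' --claw '[1,1,1,1,0,-0.5,-0.5,-0.5,-0.5,-0.5]'

```text
time_s: 17.73
tcp_pos: [0.4716, -0.2634, 0.1409]
eef_rot: [180.0, -0.0, -90.2]
contact_force: [1.6, 0.9, -0.5]
gripper_width: 0.0352
gripper_force: 0.0
```

Emit:
step_arm --pt "0.04 0 0" --pt "0.04 0 0" --pt "0.04 0 0" --pt "0.04 0 0.1" --pt "0.04 0 0.25" --pt "0.04 0 0.4" --pt "0.04 0 0.5" --pt "0.04 0 0.59" --pt "0.04 0 0.59" --yaw '[0,0,0,0,0,0,0,0,0]' --claw '[-0.5,-0.5,-0.5,-0.5,-0.5,-0.5,-0.5,-0.5,-0.5]'

```text
time_s: 18.48
tcp_pos: [0.4682, -0.266, 0.0206]
eef_rot: [179.7, 0.1, -89.9]
contact_force: [-0.7, -0.2, -0.2]
gripper_width: 0.0659
gripper_force: 0.0
```

Emit:
step_arm --pt "0 0 0" --pt "0 0 0" --pt "0 0 0" --pt "0 0 0" --pt "0 0 0" --pt "0 0 0" --pt "0 0 0" --pt "0 0 0" --pt "0 0 0" --yaw '[0,0,0,0,0,0,0,0,0]' --claw '[1,1,1,1,1,1,1,1,1]' --grip_force 12

```text
time_s: 19.23
tcp_pos: [0.4713, -0.2677, 0.0248]
eef_rot: [-179.9, -0.0, -90.0]
contact_force: [-1.8, 2.6, 8.4]
gripper_width: 0.0435
gripper_force: 12.0
```

Emit:
step_arm --pt "0 0 -0.05" --pt "0 0 -0.15" --pt "0 0 -0.3" --pt "0 0 -0.5" --pt "0 0 -0.7" --pt "0 0 -0.75" --pt "0 0 -0.75" --pt "0 0 -0.75" --yaw '[0,0,0,0,0,0,0,0]' --claw '[1,1,1,1,1,1,1,1]'

```text
time_s: 19.9
tcp_pos: [0.4707, -0.2676, 0.175]
eef_rot: [-179.8, -0.0, -90.0]
contact_force: [-0.1, 0.1, -1.3]
gripper_width: 0.0432
gripper_force: 12.0
```

```bash
python3 f.py; python3 - <<'E'
from h import *
im,W=cloud("scene"); cv2.imwrite("pics/s3.png",cv2.resize(im[40:230,150:400],None,fx=3,fy=3))
h=cv2.cvtColor(im,cv2.COLOR_BGR2HSV)
red=((h[...,0]<6)|(h[...,0]>174))&(h[...,1]>150)&(h[...,2]>60)&(W[...,2]>.08); P=W[red]
print(len(P),P.min(0),P.max(0))
E
```

```text
[-0.0254  0.1455 -0.7186  0.1727  0.0435 11.9995] [0.4  0.6  0.54 0.   0.   0.  ] [ 0.47037545 -0.26760706  0.17299765] 20.4
47 [ 0.45914064 -0.26089437  0.15001116] [ 0.48897427 -0.24660521  0.18893558]
```

View pics/s3.png

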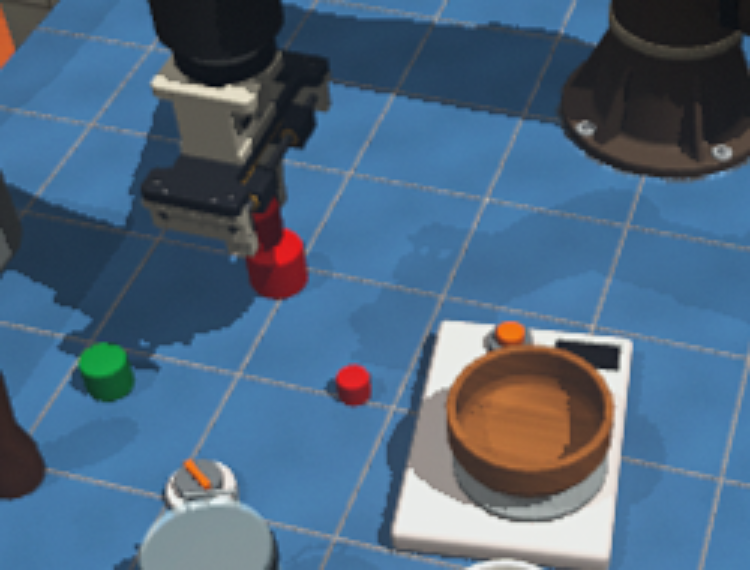

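In the scene crop the cheese is held upright at about (265,225), partly in front of the big red. The bowl is undisturbed and the small red is still in place. I'll carry the cheese over the bowl.

Emit:
step_arm --pt "-0.1 -0.05 0" --pt "-0.25 -0.1 0" --pt "-0.4 -0.2 0" --pt "-0.55 -0.25 0" --pt "-0.7 -0.3 0" --pt "-0.85 -0.35 0" --pt "-1 -0.39 0" --yaw '[0,0,0,0,0,0,0]' --claw '[1,1,1,1,1,1,1]'

```text
time_s: 21.03
tcp_pos: [0.549, -0.0661, 0.1734]
eef_rot: [-180.0, -0.0, -90.0]
contact_force: [1.1, -0.6, -0.2]
gripper_width: 0.0433
gripper_force: 12.0
```

Emit:
step_arm --pt "-0.15 0 0" --pt "-0.25 0 0" --pt "-0.295 0 0" --pt "-0.295 0 0.1" --pt "-0.295 0 0.2" --pt "-0.295 0 0.3" --pt "-0.295 0 0.38" --pt "-0.295 0 0.42" --pt "-0.295 0 0.44" --pt "-0.295 0 0.44" --yaw '[0,0,0,0,0,0,0,0,0,0]' --claw '[1,1,1,1,1,1,1,1,1,1]'

```text
time_s: 21.87
tcp_pos: [0.5483, -0.009, 0.085]
eef_rot: [179.9, -0.0, -90.0]
contact_force: [-1.0, 0.2, 0.4]
gripper_width: 0.0435
gripper_force: 12.0
```

```bash
sed -i 's/range(10)/range(5)/' f.py; python3 f.py
```

```text
[-0.3029  0.5006 -0.1381  0.0863  0.0435 11.9995] [0.87 0.54 0.36 0.   0.   0.  ] [ 0.54907047 -0.00853204  0.08645347] 22.1167
```

Emit:
step_arm --pt "0 0 0.005" --pt "0 0 0.01" --pt "0 0 0.015" --pt "0 0 0.02" --pt "0 0 0.022" --pt "0 0 0.022" --pt "0 0 0.022" --yaw '[0,0,0,0,0,0,0]' --claw '[1,1,1,1,1,1,1]'

```text
time_s: 22.7
tcp_pos: [0.5485, -0.0086, 0.081]
eef_rot: [180.0, -0.0, -90.0]
contact_force: [-0.3, 0.6, -0.6]
gripper_width: 0.0435
gripper_force: 12.0
```

```bash
python3 f.py
```

```text
[-0.0339  0.3076 -0.5156  0.081   0.0434 11.9996] [0.39 0.21 0.69 0.   0.   0.  ] [ 0.54846172 -0.00862301  0.08106495] 22.95
```

Down another 1.6 mm, then open slightly and withdraw.

Emit:
step_arm --pt "0 0 0.003" --pt "0 0 0.006" --pt "0 0 0.008" --pt "0 0 0.008" --pt "0 0 0.008" --pt "0 0 0.008" --pt "0 0 0.008" --pt "0 0 0.008" --yaw '[0,0,0,0,0,0,0,0]' --claw '[1,1,1,1,-0.2,-0.2,-0.2,-0.2]'

```text
time_s: 23.62
tcp_pos: [0.5484, -0.0086, 0.0793]
eef_rot: [180.0, -0.0, -90.0]
contact_force: [-0.8, -0.1, -0.5]
gripper_width: 0.0525
gripper_force: 0.0
```

Emit:
step_arm --pt "0 0 -0.02" --pt "0 0 -0.08" --pt "0 0 -0.2" --pt "0 0 -0.35" --pt "0 0 -0.5" --pt "0 0 -0.6" --pt "0.3 0.2 -0.6" --pt "0.5 0.4 -0.6" --pt "0.8 0.5 -0.6" --pt "1 0.5 -0.6" --pt "1 0.5 -0.6" --pt "1 0.5 -0.6" --yaw '[0,0,0,0,0,0,0,0,0,0,0,0]' --claw '[-0.2,-0.2,-0.2,-0.2,-0.2,-0.2,-0.2,-0.2,-0.2,-0.2,-0.2,-0.2]'

```text
time_s: 24.62
tcp_pos: [0.4467, -0.2115, 0.2]
eef_rot: [-180.0, -0.0, -90.1]
contact_force: [-0.6, -0.4, -1.2]
gripper_width: 0.0527
gripper_force: 0.0
```

```bash
python3 - <<'E'
from h import *
for n in("top","scene"):
    im,W=cloud(n); h=cv2.cvtColor(im,cv2.COLOR_BGR2HSV)
    d=np.hypot(W[...,0]-.549,W[...,1]+.009)
    r=((h[...,0]<6)|(h[...,0]>174))&(h[...,1]>190)&(h[...,2]>60)&(d<.055)&(W[...,2]>.085); P=W[r]
    b=(abs(d-.064)<.004)&(abs(W[...,2]-.104)<.008); A=np.c_[W[b][:,:2]-W[b][:,:2].mean(0),np.ones(b.sum())]
    k=(h[...,0]>8)&(h[...,0]<25)&(h[...,1]>180)&(np.hypot(W[...,0]-.425,W[...,1]+.06)<.03)
    print(n,len(P),P.mean(0).round(4) if len(P) else "","rim",np.linalg.lstsq(A,W[b][:,2],rcond=None)[0].round(4),"key",np.median(W[k][:,2]))
    if n=="scene": cv2.imwrite("pics/s4.png",im)
E
```

```text
top 0  rim [-1.000e-04  1.400e-03  1.036e-01] key nan
scene 185 [ 0.549  -0.0094  0.0932] rim [-0.003  -0.0023  0.1027] key 0.05313998388559882
  return _methods._mean(a, axis=axis, dtype=dtype,
  ret = ret.dtype.type(ret / rcount)
```

View pics/s4.png

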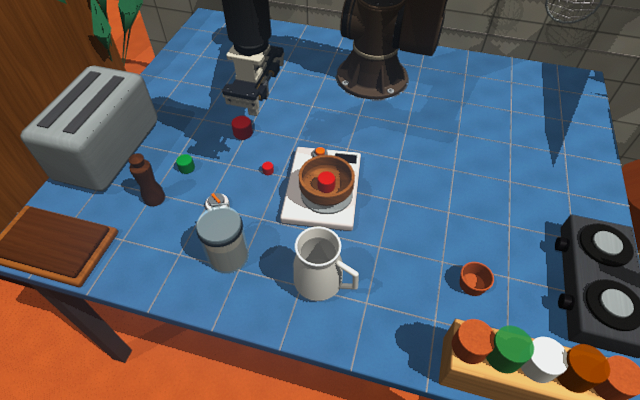

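The cheese is in the bowl at (327,182), the rim is level at 103 mm, the key at (320,152) is up, and the arm is clear. I'll hand in the job.

```bash
python3 -c "
from plant import job
print(job.close_job())"
```

```text
the job is handed in; nothing more can be done
None
```

I handed the job in after about 25 s, and no verdict came back: the last images show the bowl level in the ring, the red cheese centred in it, the key up and the arm clear; I pressed tare twice before the cheese went in, because the first press read unclear, and the second held at about 5.6 N for over half a second.

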